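# Hang the lift-off door back on the desk cabinet and shut it

### The arm

A 7-joint arm with a two-finger parallel gripper is mounted at the origin on a cart in front of the work surface, level with it; the furniture and walls round the work are solid. World frame = base frame: x ahead of the robot, y to its left, z up, the work surface at z = 0. Lengths are in m, angles in rad, forces in N, time in s.
With the tool pointing down it reaches from about 0.425 to 0.95 m from the base axis. Payload 4.7 kg.
Tool frame: the origin (TCP) lies between the finger pads; the fingertips stand 25 mm ahead of it and the grasp point (between the pads) lies 6 mm ahead of it; z points along the fingers, y is the line along which they close (so a half turn about z gives the same grasp; the last joint's range is limited). The gripper opens to 85 mm and grips with 20 to 120 N. Pads are 22 mm wide; open, the fingers measure 114 mm over their backs; the gripper's body (76 mm by 85 mm) begins 54 mm behind the grasp point. The pads swing forward as they close: fully open they stand 13 mm farther back than shut.
Start: joints at [1.114, 0.469, -0.049, 1.532, 0.024, 1.141, -0.082], TCP at [0.28, -0.614, 0.256] pointing down, gripper open.
Joint ranges: [-2.59, 2.59], [-0.33, 1.99], [-1.39, 1.29], [0.1, 2.45], [-1.04, 4.18], [0.21, 1.99], [-2.66, 2.66]. Speed limits (rad/s): [2.57, 2.57, 3.14, 3.14, 3.14, 3.14, 3.14].

### API

Orientations are given as a 3x3 rotation matrix whose columns are the frame's x, y, z axes.
In Python, from rig import * gives the robot as it stands. Calls block until the motion is done:
- movep(position, orientation): joint-space move of the TCP to a pose.
- move_l(position, attitude=None, feed=0.15, until_force=None): straight line of the TCP; attitude=None keeps the orientation; feed is the mean speed in m/s. With until_force (N) it stops when the force on the tool has changed by that much, and returns True; else False.
- move_joints(angles): joint-space move.
- command_gripper(opening, newtons=None): finger opening in m; newtons is the grip in N (None keeps the last); returns when the fingers have stopped.
- sleep(seconds).
- inverse_kinematics(position, orientation): joint angles nearest the present ones, or None.
- sense(): the state.
- camera(name): name is "scene" or "top" or "wrist"; returns (picture, depth): 384x512x3 uint8, red, green, blue; 384x512 float32, m along the optical axis (not along the pixel's ray), 0 where there is no reading.
- camera_params(name): a dict with "K" (3x3 intrinsics, pixels), "position" and "rotation" of the camera in the world; the wrist camera has in their place "tool_from_camera" (4x4, takes a point from camera to tool coordinates, whose origin is the TCP and whose axes are the flange's). Camera axes: x right, y down, z forward; pixel columns grow to the right and rows downward; lengths in m; the calibration is good to about 2 mm. A picture is of the moment at which its call begins: read the wrist's pose just before it. camera_params takes no time and is no camera call.
A pose or a line that the arm cannot do raises Unreachable and nothing moves.
- finish_job(): hands the job in; it is judged then, once.
The state is a dict: "time_s": time; "joint_pos": joint angles; "qd": joint speeds; "joint_efforts": joint torques, N m; "position": TCP position; "tcp_rot": TCP orientation; "wrist_force": force on the tool from outside, world axes, zero at the start; "ft_torque": the same for the moment, N m; "finger_gap": finger opening in m; "gripper_force": force on a finger pad.
Only numpy, scipy, OpenCV 4.12 (cv2) and the standard library are available. Lean on these libraries where they do the work, as an engineer would, in place of code of your own. Each camera call takes 0.05 s, during which the arm holds its last target. There are 200 camera calls.

### The job

Put the small stationery cabinet's door back on: take it out of the letter sorter, lower it, held open, over both hinge pins together until it sits fully down, and let go while it still stands open. Then push it shut so that its catch snaps in. Do not force the door against the cabinet, feel for the pins and push gently, and leave the other things on the desk where they are.

Things in the scene. Friction and masses are not known exactly. Their poses are not given: they have to be found in the camera images.
- door: Loose sage-green steel cabinet door, 0.25 to 0.4 kg: panel 12 mm thick, 200 wide, 160 high. Starts upright in the letter sorter, hinge edge away from the robot. Origin: on the common upright axis of its two hinge knuckles, level with the panel's lower edge; z up. In mm the panel spans x -4 (outer face) to 8 (inner face), y -210 (free edge) to -10 (hinge edge), z 0 to 160.
- door_grip (a point): Middle of the door's upper edge, above its centre of mass: door frame (2, -110, 160) mm. The edge is 12 mm thick and both faces are clear for 60 mm down and 25 mm to either side: the place to pinch it from above, fingers closing along the door's x.
- door_knuckles (a point): On the door's knuckle axis at the lower end of its upper knuckle: door frame (0, 0, 124) mm. The two knuckles are upright steel tubes, outside diameter 16, bore 9.6, 16 mm long, open below; one spans z 12 to 28 mm of the door frame, the other z 124 to 140.
- door_knob (a point): Front of the round knob on the door's outer face near its free edge: door frame (-22, -190, 120) mm; 18 mm across, 18 mm proud of the panel.
- door_edge (a point): Middle of the door's free edge: door frame (2, -210, 80) mm. On the inner face near this edge a steel striker arm for the catch stands out 35 mm, 24 mm wide, at y -168, z 140 to 153 mm of the door frame.
- cabinet: Fixed sage-green steel cabinet on the desk, 190 mm wide (y), 150 deep (x), 185 high; its open front faces -x, at x = -75 mm. Origin: centre of its underside. Axes parallel to the door's when that is shut; the door opened by an angle is turned clockwise from above by it (its yaw less than the cabinet's). Hung, the door's origin lies on the pin axis at z = 8 mm.
- pins_nominal (a point): Nominal axis of the two hinge pins at the upper pin's shoulder: cabinet frame (-85, 112, 132) mm, front left corner. Fixed to the cabinet. The pins' slotted carrier has been set anywhere up to 10 mm either way along the cabinet's y from here (both pins together, x and z true); this pose does not show it, so the pins must be felt for or seen.
- pin_low_nominal (a point): The same for the lower pin: cabinet frame (-85, 112, 20) mm. Both pins: diameter 8, rising 20 mm (top 1.5 mm bevelled) from round shoulders 16 mm across on which the knuckles come to rest. The carrier's arms run back (+x) from the shoulders; in front and to the left the pins stand free. A knuckle touches a pin sideways when the axes are 12 mm apart.
- hang_start (a point): Point on the nominal pin axis at cabinet z = 34 mm: with the door's origin level with it the knuckles clear the pin ends by 6 mm. Bring the knuckles over the pins sideways or from the front with the origin at cabinet z 29 to 85 mm, not from far above: the lower knuckle cannot pass down through the upper shoulder.
- cabinet_top (a point): Middle of the front edge of the top board: cabinet frame (-81.5, -12, 185) mm. The board, 8 mm thick, juts out 6.5 mm over the shut door from y -95 to 70 mm, so the door goes on only while open by more than 25 degrees (about 90 is roomiest), and a hand that pushes it shut must stay in front of or above this edge.
- catch (a point): Sprung roller under the top board: cabinet frame (-56, -56, 160) mm. In the last 20 mm of the knob's closing travel the door's striker snaps past it: some 2 to 5 N at the knob. Shut, the roller holds the door against the front. The hung door sags up to 4 mm at its free edge, swings freely and stays where it is left.
- sorter: Fixed dark letter sorter; base 180 (x) by 92 (y) by 8 mm high, four upright fins 130 mm long along x, reaching 64 mm above the desk; origin: centre of its underside. The door stands on the base in the slot between the fins at y = -42 and -24.5 mm (15 mm clear), inner face to -y; a phone stands in the widest slot, 82 mm above the desk.
- dropper: Amber dropper bottle, a loose bystander, to be left alone. Origin: centre of its underside.
- glue_stick: Glue stick, a loose bystander, to be left alone. Origin: centre of its underside.
- eraser: Eraser, a loose bystander, to be left alone. Origin: centre of its underside.
- pen_desk: Blue pen, a loose bystander, to be left alone. Origin: centre of its underside.
- earbud_case: White earbud case, a loose bystander, to be left alone. Origin: centre of its underside.

How it is judged:
On the way:
1. the door hangs on both pins, fully down, and is let go while it stands open by more than 0.4 rad (x of door in the frame of cabinet between -0.09 and -0.08 m and y of door in the frame of cabinet between 0.099 and 0.125 m and z of door in the frame of cabinet between 0.005 and 0.011 m and angle between door's own z axis and vertical below 0.06 rad and contact force between the fingers and door below 0.1 N and angle between the x axis of door and the x axis of cabinet, either way round above 0.4 rad), for 0.2 s.
At the end, for the whole second after the job is handed in: The door hangs fully down on both pins (its origin within 3 mm of the seated height of 8 mm above the cabinet's underside, on the pin axis, upright within 0.06 rad), is shut (parallel to the cabinet's front within 0.04 rad, free edge within 5 mm of its shut place), let go and at rest (x of door in the frame of cabinet between -0.09 and -0.08 m and y of door in the frame of cabinet between 0.099 and 0.125 m and z of door in the frame of cabinet between 0.005 and 0.011 m and angle between door's own z axis and vertical below 0.06 rad and contact force between the fingers and door below 0.1 N and angle between the x axis of door and the x axis of cabinet, either way round below 0.04 rad and x of door_edge in the frame of cabinet above -0.088 m and linear speed of door below 0.02 m/s); the robot touches nothing.
It fails at once if the door is pressed or knocked against the cabinet or its pins with more than 40 N (contact force between door and cabinet above 40 N).
It fails at once if another thing on the desk is pushed away by more than 25 mm (distance of any of dropper, glue_stick, eraser, pen_desk, earbud_case from where it was at the start of the episode above 0.025 m).
It also fails if it takes over 64 s, if anything falls off the work surface, if the arm or the gripper's body presses on something with over 40 N, if the wrist force passes 120 N, or if a joint passes its speed limit or range.

## Working session

There is one attempt and no reset: what is moved stays moved. The work goes in short steps, each a Python script; the robot and the scene stay as the last script left them, time stands still between calls to the robot, and variables do not carry over. Pictures are saved under pics/ and viewed, at most 10 in all, crops included, and the job is handed in when it is done.

```bash
mkdir -p pics; ls; python3 - <<'E'
from rig import *
import cv2, numpy as np
for n in ("scene","top"):
    p,d=camera(n); cv2.imwrite(f"pics/{n}0.png",p[:,:,::-1]); np.savez(f"/tmp/{n}0.npz",p=p,d=d)
    c=camera_params(n); print(n,c)
s=sense(); print(s["time_s"],s["finger_gap"],s["tcp_rot"])
E
```

```text
pics
scene {'K': array([[378.66050711,   0.        , 258.23480626],
       [  0.        , 378.66050711, 189.06405963],
       [  0.        ,   0.        ,   1.        ]]), 'position': array([0.17182471, 0.84119929, 0.59349771]), 'rotation': array([[-0.90862706, -0.20168358,  0.36567827],
       [-0.41747193,  0.41628409, -0.80772814],
       [ 0.01067945, -0.88658406, -0.46244422]])}
top {'K': array([[398.10405364,   0.        , 257.24118755],
       [  0.        , 398.10405364, 189.7112081 ],
       [  0.        ,   0.        ,   1.        ]]), 'position': array([0.32608449, 0.01576136, 1.20252946]), 'rotation': array([[ 0.01557532, -0.98274233,  0.18432287],
       [-0.99939775, -0.00958403,  0.03335079],
       [-0.03100867, -0.18473132, -0.98229975]])}
0.1 0.08495861114191147 [[ 9.09867064e-01  4.14899084e-01 -8.22340986e-04]
 [ 4.14899890e-01 -9.09865658e-01  1.60141316e-03]
 [-8.37949683e-05 -1.79826228e-03 -9.99998380e-01]]
```

View pics/scene0.png

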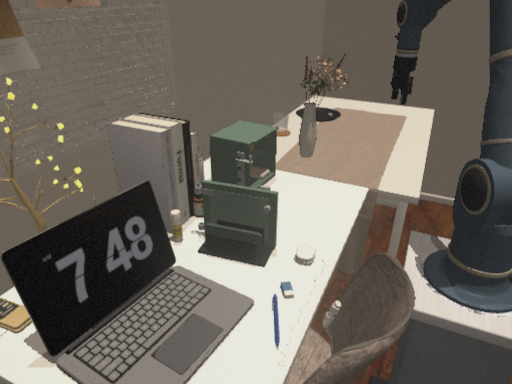

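View pics/top0.png

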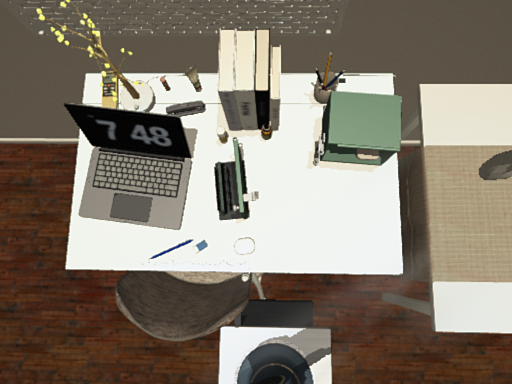

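The top view shows the cabinet's top at about (362,122), its hinge carrier at (320,150), and the door in the sorter at (239,178) with its knob at (254,196). In the scene view the upper hinge is near (243,160).

```bash
cat > h.py <<'E'
from rig import *
import numpy as np, cv2
def cloud(p,d,c):
    v,u=np.nonzero(d>0); z=d[v,u]; K=c["K"]
    P=np.c_[(u-K[0,2])/K[0,0]*z,(v-K[1,2])/K[1,1]*z,z]@np.array(c["rotation"]).T+c["position"]
    return P,u,v,p[v,u].astype(int)
E
python3 - <<'E'
from h import *
for n in ("top","scene"):
    a=np.load(f"/tmp/{n}0.npz"); P,u,v,C=cloud(a["p"],a["d"],camera_params(n))
    g=(C[:,1]>C[:,0]+6)&(P[:,0]>.3)
    def rect(m,name):
        if m.sum()<10: print(name,m.sum());return
        q=P[m]; r=cv2.minAreaRect((q[:,:2]*1000).astype(np.float32)); print(n,name,m.sum(),"z",np.median(q[:,2]),"rect mm",np.round(r[0],1),np.round(r[1],1),round(r[2],2), np.round(cv2.boxPoints(r)).tolist())
    cab=(P[:,1]<-.1)&(P[:,1]>-.5)&(P[:,0]>.4)&(P[:,0]<.85)
    rect(cab&g&(abs(P[:,2]-.185)<.008),"cabtop")
    rect((P[:,1]>-.15)&(P[:,1]<.25)&(P[:,0]<.8)&(P[:,0]>.35)&(abs(P[:,2]-.168)<.008),"doortop")
    rect((P[:,1]>-.15)&(P[:,1]<.25)&(P[:,0]<.8)&(P[:,0]>.35)&(abs(P[:,2]-.064)<.006),"fins")
    # carriers
    m=cab&(P[:,2]>.11)&(P[:,2]<.172)&(u<332 if n=="top" else u>0)
    rect(m,"hinge-ish")
    if n=="top":
        for uu,vv in [(320,145),(318,150),(321,155),(318,160),(324,150),(222,135),(266,132),(200,245),(245,245)]:
            k=(u==uu)&(v==vv); print(uu,vv,np.round(P[k],3))
p=cv2.imread("pics/top0.png")[80:230,200:420]; cv2.imwrite("pics/topc.png",cv2.resize(p,None,fx=3.6,fy=3.6,interpolation=cv2.INTER_CUBIC))
E
```

```text
top cabtop 3981 z 0.18384231262299866 rect mm [ 710.4 -234.3] [190.2 159. ] 85.78 [[624.0, -323.0], [783.0, -335.0], [797.0, -145.0], [638.0, -134.0]]
top doortop 498 z 0.16693610777749424 rect mm [626.4 -22. ] [290. 298.] 9.31 [[459.0, 102.0], [507.0, -192.0], [794.0, -146.0], [745.0, 148.0]]
top fins 260 z 0.06290155659224794 rect mm [621.1   9.4] [289.  360.2] 9.03 [[450.0, 165.0], [507.0, -191.0], [792.0, -146.0], [736.0, 210.0]]
top hinge-ish 272 z 0.13490486772379462 rect mm [ 732.3 -131.4] [ 24.6 209.5] 87.36 [[627.0, -139.0], [836.0, -148.0], [837.0, -124.0], [628.0, -114.0]]
320 145 [[ 0.656 -0.121  0.131]]
318 150 [[ 0.67  -0.127  0.032]]
321 155 [[ 0.653 -0.135  0.038]]
318 160 [[ 0.637 -0.126  0.041]]
324 150 [[ 0.648 -0.135  0.109]]
222 135 [[0.701 0.161 0.078]]
266 132 [[0.716 0.031 0.063]]
200 245 [[0.38  0.224 0.012]]
245 245 [[0.382 0.089 0.019]]
scene cabtop 917 z 0.1838500427774709 rect mm [ 708.9 -232. ] [195.3 157.9] 86.31 [[624.0, -324.0], [781.0, -335.0], [794.0, -140.0], [636.0, -130.0]]
scene doortop 824 z 0.16672531584421724 rect mm [626.5   8.1] [299.4 337.6] 88.27 [[453.0, -136.0], [791.0, -147.0], [800.0, 153.0], [462.0, 163.0]]
scene fins 975 z 0.06339701490619176 rect mm [624.   15.8] [320.  346.2] 3.34 [[454.0, 179.0], [474.0, -166.0], [794.0, -148.0], [774.0, 198.0]]
scene hinge-ish 959 z 0.13844073698593612 rect mm [ 734.5 -220.2] [212.1 216.7] 0.17 [[628.0, -112.0], [629.0, -329.0], [841.0, -328.0], [840.0, -111.0]]
```

View pics/topc.png

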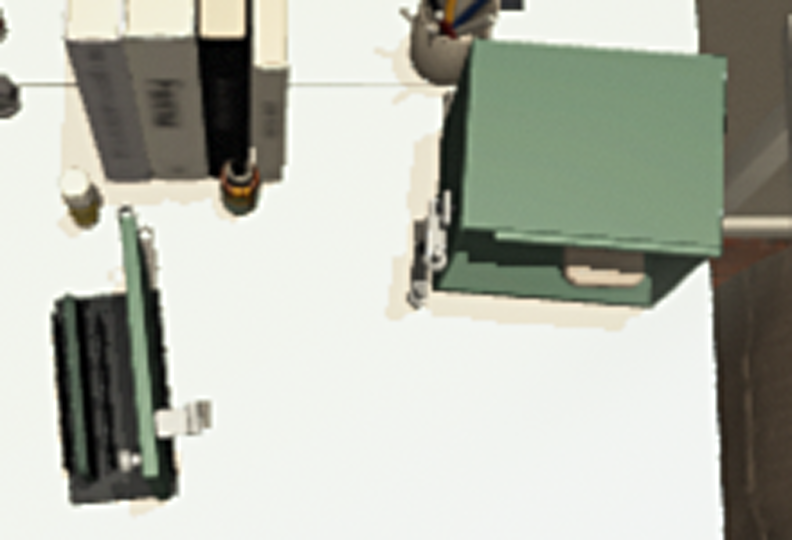

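```bash
cat >> h.py <<'E'
def wcloud(name=None):
    s=sense(); p,d=camera("wrist"); c=camera_params("wrist"); T=np.array(c["tool_from_camera"])
    if name: cv2.imwrite(f"pics/{name}.png",p[:,:,::-1]); np.savez(f"/tmp/{name}.npz",p=p,d=d,pos=s["position"],rot=s["tcp_rot"])
    R=np.array(s["tcp_rot"]); return cloud(p,d,dict(K=c["K"],rotation=R@T[:3,:3],position=R@T[:3,3]+s["position"]))
def down(yaw):  # tool z down, tool x axis at given world yaw
    c,s=np.cos(yaw),np.sin(yaw); return np.array([[c,s,0],[s,-c,0],[0,0,-1.]])
def edge(P,C):
    m=(abs(P[:,2]-.167)<.007)&(P[:,0]>.42)&(P[:,0]<.72)&(P[:,1]>-.05)&(P[:,1]<.13)&(C[:,1]>C[:,0]+6)
    q=P[m]; r=cv2.minAreaRect((q[:,:2]*1000).astype(np.float32))
    return m.sum(),np.median(q[:,2]),np.round(r[0],1),np.round(r[1],1),round(r[2],2)
E
python3 - <<'E'
from h import *
for n in ("top","scene"):
    a=np.load(f"/tmp/{n}0.npz"); P,u,v,C=cloud(a["p"],a["d"],camera_params(n)); e=edge(P,C); print(n,*e)
    if n=="top": g=e[2]/1000
print(camera_params("wrist")["tool_from_camera"], sense()["tcp_rot"][:2,0])
for yaw in (0,np.pi,-.07):
    for pos in ((g[0],g[1],.154),(.53,-.1,.17),(.53,-.1,.25)):
        print(yaw,pos,np.round(inverse_kinematics(pos,down(yaw)),2) if inverse_kinematics(pos,down(yaw)) is not None else None)
E
```

```text
top 326 0.16686778251910261 [559.3 102. ] [198.   12.1] 6.45
scene 218 0.16688875645494622 [558.6 105.5] [196.3  15.4] 7.45
[[ 4.74991427e-04 -9.47635796e-01 -3.19352740e-01  8.26346359e-02]
 [ 9.99999692e-01  6.49691004e-04 -4.40513431e-04 -1.74442336e-03]
 [ 6.24926898e-04 -3.19352432e-01  9.47635813e-01 -1.18391828e-01]
 [ 0.00000000e+00  0.00000000e+00  0.00000000e+00  1.00000000e+00]] [0.90986706 0.41489989]
0 (np.float64(0.5592999999999999), np.float64(0.102), 0.154) [ 0.14  0.46 -0.52  1.87  0.29  0.88 -2.08]
0 (0.53, -0.1, 0.17) [ 0.33  0.36 -0.27  1.93  0.13  0.86 -1.58]
0 (0.53, -0.1, 0.25) [ 0.36  0.27 -0.31  1.85  0.09  1.03 -1.55]
3.141592653589793 (np.float64(0.5592999999999999), np.float64(0.102), 0.154) [ 0.37  0.55 -0.85  1.86  0.5   0.96  0.87]
3.141592653589793 (0.53, -0.1, 0.17) [ 0.69  0.45 -0.75  1.91  0.38  0.92  1.33]
3.141592653589793 (0.53, -0.1, 0.25) [ 0.74  0.35 -0.79  1.83  0.28  1.07  1.42]
-0.07 (np.float64(0.5592999999999999), np.float64(0.102), 0.154) [ 0.14  0.46 -0.51  1.87  0.28  0.88 -2.15]
-0.07 (0.53, -0.1, 0.17) [ 0.31  0.36 -0.25  1.94  0.11  0.86 -1.64]
-0.07 (0.53, -0.1, 0.25) [ 0.35  0.27 -0.29  1.85  0.09  1.03 -1.62]
```

```bash
python3 - <<'E'
from h import *
command_gripper(0.06,60)
movep([.585,-.115,.29],down(-.07)); P,u,v,C=wcloud("w_pin")
m=(abs(P[:,2]-.184)<.005)&(C[:,1]>C[:,0]+6)&(P[:,0]>.5)
print("time",sense()["time_s"], m.sum())
if m.sum()>50:
    r=cv2.minAreaRect((P[m,:2]*1000).astype(np.float32)); print(r, cv2.boxPoints(r).round().tolist())
movep([.50,.10,.31],down(.11)); P,u,v,C=wcloud("w_door"); print(edge(P,C)); print(sense()["time_s"])
E
python3 - <<'E'
import cv2
a=cv2.imread("pics/w_pin.png");cv2.imwrite("pics/w_pin2.png",cv2.resize(a,(800,600)))
E
```

```text
time 2.625 30897
((676.7256469726562, -227.67367553710938), (187.70950317382812, 89.0180892944336), 85.82789611816406) [[626.0, -318.0], [714.0, -325.0], [728.0, -137.0], [639.0, -131.0]]
(np.int64(2758), np.float64(0.16869509230125235), array([557.7, 105.4]), array([194.8,  11.6]), 6.59)
3.6
```

View pics/w_pin2.png

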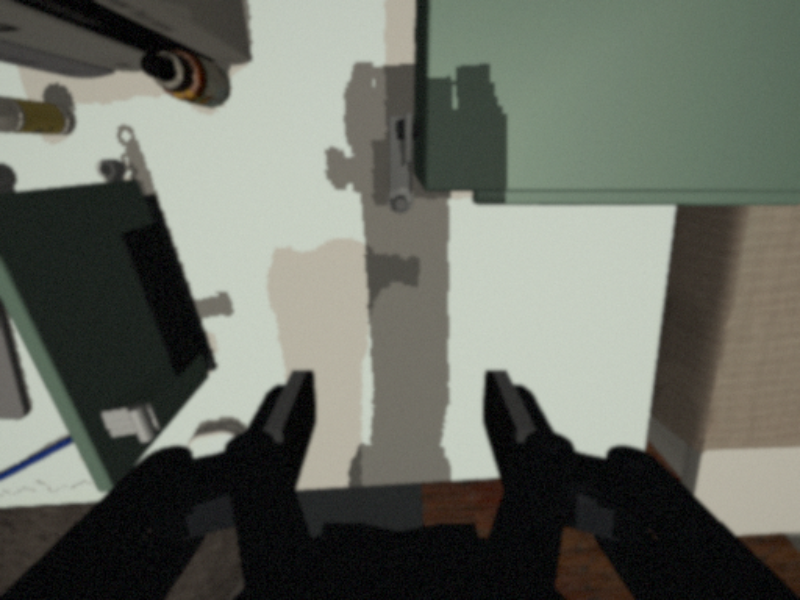

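View pics/w_door.png

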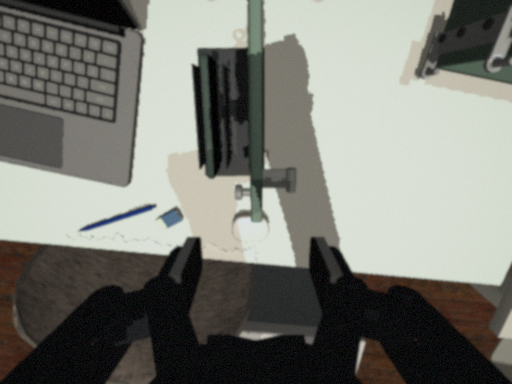

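The wrist view shows the upper pin at (400,203) in the enlarged picture, which is pixel (256,130), left of the cabinet's corner. The door stands in the sorter along column 257, with its knob and striker at rows 180–190. I'll now locate the pin and grasp the door.

```bash
python3 - <<'E'
from h import *
a=np.load("/tmp/w_pin.npz"); c=camera_params("wrist"); T=c["tool_from_camera"]; R=a["rot"]; cc=dict(K=c["K"],rotation=R@T[:3,:3],position=R@T[:3,3]+a["pos"])
P,u,v,C=cloud(a["p"],a["d"],cc)
m=(abs(P[:,2]-.147)<.009)&(abs(u-256)<9)&(abs(v-130)<9); print("pin pts",m.sum(),np.round(P[m].mean(0),4),np.ptp(P[m],axis=0).round(4),"px",u[m].mean(),v[m].mean())
ray=cc["rotation"]@np.linalg.inv(c["K"])@[256,130,1]; t=(.152-cc["position"][2])/ray[2]; print("ray z.152",np.round(cc["position"]+t*ray,4))
ps=-.0728; x=np.array([np.cos(ps),np.sin(ps)]); y=np.array([-x[1],x[0]]); o=np.array([.7134,-.2317]); 
d=P[m].mean(0)[:2]-o; print("cab frame",d@x,d@y)
# grasp: grip point at edge middle; edge yaw .115
g=[.5585,.1045]; A=down(.115)
movep([*g,.23],A); move_l([*g,.154],feed=.08)
command_gripper(0.0,80); s=sense(); print(s["time_s"],s["finger_gap"],s["gripper_force"],s["wrist_force"])
b=move_l([*g,.154+.082],feed=.08); s=sense(); print(b,s["time_s"],s["finger_gap"],s["wrist_force"],s["ft_torque"],s["position"])
p,_=camera("scene"); cv2.imwrite("pics/lift.png",cv2.resize(p[100:300,130:400,::-1],None,fx=2.9,fy=2.9))
E
```

```text
pin pts 72 [ 0.6376 -0.1192  0.1512] [0.0079 0.0074 0.0163] px 256.15277777777777 129.80555555555554
ray z.152 [ 0.6376 -0.119   0.152 ]
cab frame -0.0837485833695818 0.10673796293761786
5.675 0.010923499308818311 78.5766613483429 [-0.05648141 -0.73318214  2.43973006]
False 6.85 0.011348665741651739 [ 0.58448126  0.02612016 -3.43648117] [-0.02849359 -0.00137369  0.02557716] [0.55808002 0.10435051 0.23533894]
```

View pics/lift.png

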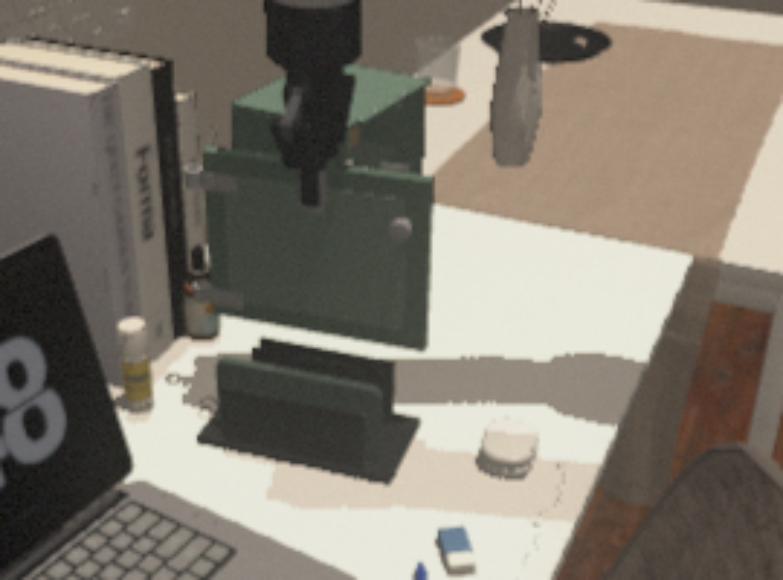

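The door is lifted cleanly, with its knuckles at the far end near (200,180) and (225,295), and nothing else has moved. Next I carry it to the left of the pins and feel for them.

```bash
cat >> h.py <<'E'
ps=-.0728; A90=down(ps); tx,ty=A90[:,0],A90[:,1]   # tx = cabinet x, ty = -cabinet y
PIN=np.array([.6376,-.119])
def tcp(dx,dy,z,pin=PIN): # TCP for knuckle axis at pin + (dx,dy) in cabinet axes, door origin at z
    q=np.r_[pin,z+.146]+(dx-.110)*tx-(dy)*ty+.002*ty; return q
def rel(pin=PIN):
    q=np.array(sense()["position"])-tcp(0,0,0,pin); return np.round([q@tx*1e3,-q@ty*1e3,q[2]*1e3],2)
E
python3 - <<'E'
from h import *
movep(tcp(-.02,.04,.08),A90); move_l(tcp(0,.03,.022),feed=.1); print(sense()["time_s"],rel())
f0=sense()["wrist_force"]
print(move_l(tcp(0,-.012,.022),feed=.02,until_force=3)); s=sense(); print("touch y",rel(),s["wrist_force"]-f0,s["ft_torque"],s["time_s"])
E
```

```text
8.4333 [ 0.28 30.29 22.2 ]
True
touch y [-0.47  9.1  21.24] [-0.18760448  1.60350717 -0.63228388] [ 0.29733355 -0.12088559  0.17800396] 9.6083
```

```bash
python3 - <<'E'
from h import *
move_l(tcp(0,.016,.022),feed=.05); move_l(tcp(-.028,.012,.022),feed=.1); move_l(tcp(-.028,-.0029,.022),feed=.06)
s=sense(); f0=s["wrist_force"]; print(s["time_s"],rel())
print(move_l(tcp(.004,-.0029,.022),feed=.02,until_force=3)); s=sense(); print("touch x",rel(),s["wrist_force"]-f0,s["ft_torque"],s["time_s"],s["finger_gap"])
E
```

```text
10.7417 [-27.82  -3.56  21.9 ]
True
touch x [-13.66  -2.85  20.88] [-0.96289952 -0.89235522  0.71167697] [ 0.02010575 -0.05102393  0.0058743 ] 11.625 0.01143380809158938
```

```bash
python3 - <<'E'
from h import *
X,Y=-.0017,-.0029
move_l(tcp(-.018,Y,.022),feed=.06); move_l(tcp(-.018,Y,.035),feed=.08); move_l(tcp(X,Y,.035),feed=.06)
print(rel()); f0=sense()["wrist_force"]
b=move_l(tcp(X,Y,.0075),feed=.025,until_force=5); s=sense(); print(b,rel(),s["wrist_force"]-f0,s["ft_torque"],s["time_s"])
E
```

```text
[-1.41 -2.78 34.66]
True [-1.76 -2.69  8.49] [-2.196425    1.48666826  7.99582511] [ 0.01850124 -0.37198741 -0.02285469] 13.6
```

```bash
python3 - <<'E'
from h import *
command_gripper(.05,30); sleep(.3); print(rel(),sense()["wrist_force"])
q=np.array(sense()["position"]); q[2]=.27; move_l(q,feed=.15); sleep(.1)
p,d=camera("scene"); cv2.imwrite("pics/hung.png",cv2.resize(p[100:260,170:350,::-1],None,fx=3.7,fy=3.7)); 
P,u,v,C=cloud(p,d,camera_params("scene"))
m=(C[:,1]>C[:,0]+4)&(P[:,0]>.4)&(P[:,0]<.625)&(P[:,1]>-.2)&(P[:,1]<-.03)&(P[:,2]>.02)&(P[:,2]<.2)
q=P[m]; print(m.sum(),"top z",np.percentile(q[:,2],[1,50,99])); print(np.polyfit(q[:,0],q[:,1],1), q[:,0].min(),q[:,0].max(), sense()["time_s"])
E
```

```text
[-2.71 -2.47  7.34] [ 0.22663083 -0.06351673  0.34301057]
483 top z [0.02357249 0.12314373 0.16702388]
[-0.07097942 -0.07270891] 0.42589733397722307 0.62428476308217 15.4333
```

View pics/hung.png

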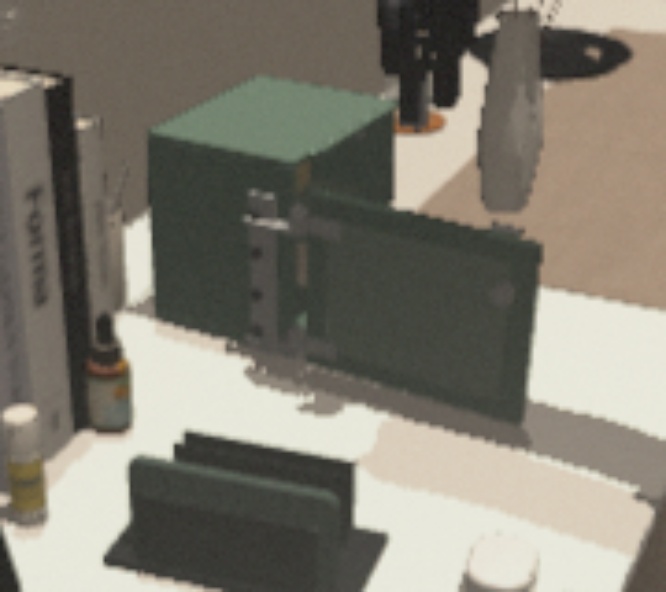

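The scene view shows the door hung about 90° open, with the knob at (500,292) and both knuckles on the pins. Next I push it shut with closed fingers.

```bash
cat >> h.py <<'E'
def push(th,off,z,r=.145): # pose: finger axis off outside the outer face, at radius r, door open by th
    pin=PIN-.0017*tx[:2]+.0029*ty[:2]; yw=ps+np.pi/2-th
    dy=np.array([np.cos(yw),np.sin(yw)]); dx=np.array([dy[1],-dy[0]])
    return np.r_[pin-r*dy-(.004+off)*dx,z], down(yw+np.pi/2)
E
python3 - <<'E'
from h import *
command_gripper(0,30)
D=np.deg2rad
for t in (90,45,0): print(inverse_kinematics(*push(D(t),.011,.162)) is not None)
movep(*push(D(90),.06,.27)); print(sense()["time_s"])
move_l(push(D(90),.06,.162)[0],feed=.15); move_l(push(D(90),.02,.162)[0],feed=.1)
f0=sense()["wrist_force"]
for t in range(80,9,-10):
    b=move_l(*push(D(t),.011,.162),feed=.08,until_force=6); s=sense(); print(t,b,np.round(s["wrist_force"]-f0,2),s["time_s"])
    if b: break
p,d=camera("scene"); cv2.imwrite("pics/half.png",cv2.resize(p[100:260,170:350,::-1],None,fx=3.7,fy=3.7))
E
```

```text
True
True
True
17.225
80 False [ 0.96  0.24 -1.65] 19.225
70 False [-0.51  0.21 -0.25] 19.6917
60 False [0.05 0.66 0.15] 20.1583
50 False [0.58 0.56 0.03] 20.625
40 False [ 1.38 -0.11 -0.29] 21.0917
30 False [0.12 0.56 0.3 ] 21.5583
20 False [ 0.2   0.29 -0.52] 22.025
10 False [ 0.33 -0.   -0.17] 22.4917
```

View pics/half.png

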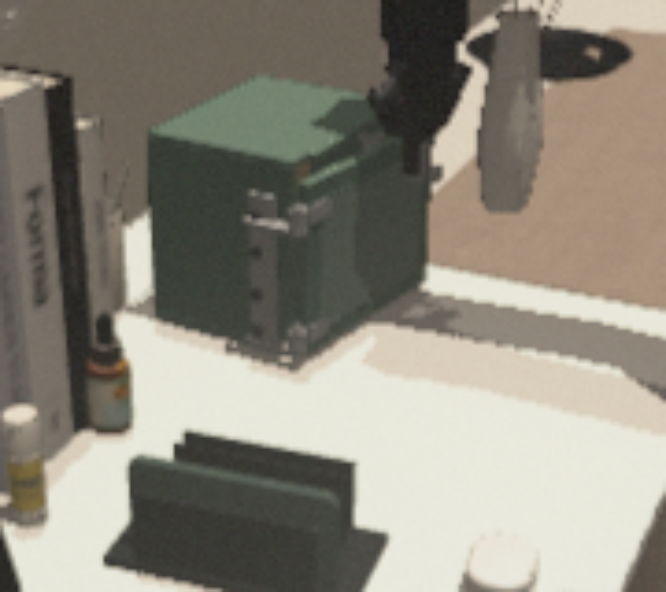

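The door is nearly shut, at about 10° open, with the finger on it at (415,165). Next comes the gentle final push.

```bash
python3 - <<'E'
from h import *
p0,A=push(0,.011,.162)
f0=sense()["wrist_force"]; print((np.array(sense()["position"])-p0)@tx*1e3)
b=move_l(p0+.008*tx,A,feed=.025,until_force=13); s=sense(); print(b,np.round(s["wrist_force"]-f0,2),(s["position"]-p0)@tx*1e3,s["time_s"])
move_l(p0-.08*tx,feed=.15); q=p0-.08*tx; q[2]=.27; move_l(q); 
p,d=camera("scene"); cv2.imwrite("pics/shut.png",cv2.resize(p[100:260,170:350,::-1],None,fx=3.7,fy=3.7))
p,d=camera("top"); P,u,v,C=cloud(p,d,camera_params("top"))
o=np.array([.7134,-.2317]); cx=(P[:,:2]-o)@tx[:2]; cy=-(P[:,:2]-o)@ty[:2]
for n in ("top","scene"):
    if n=="scene": p,d=camera(n); P,u,v,C=cloud(p,d,camera_params(n)); cx=(P[:,:2]-o)@tx[:2]; cy=-(P[:,:2]-o)@ty[:2]
    m=(P[:,2]>.03)&(P[:,2]<.165)&(cx<-.08)&(cx>-.13)&(abs(cy)<.09)&(C[:,1]>C[:,0]+4)
    print(n,m.sum(), np.polyfit(cy[m],cx[m],1) if m.sum()>20 else None)
E
```

```text
-25.686867746541346
True [ 0.56 -0.63 -0.5 ] 2.5890450822251125 23.6583
top 816 [-0.00561297 -0.08733743]
scene 257 [-0.01264635 -0.08835817]
```

View pics/shut.png

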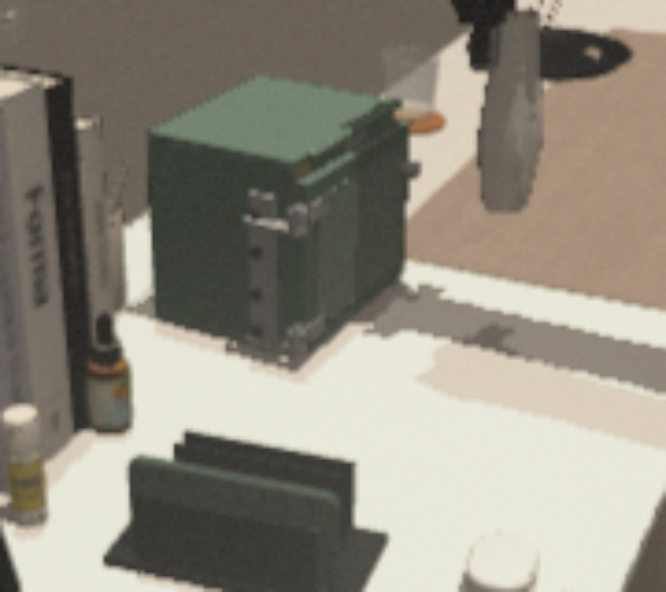

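The door's face lies within about 0.01 rad of parallel to the cabinet front, so it is shut, and the hand is clear of it. I'm handing the job in.

```bash
python3 -c "
from rig import *
print(finish_job(), sense()['time_s'])"
```

```text
the job is handed in; nothing more can be done
the job is handed in; nothing more can be done
```

I hung the door on both pins, let it go at about 90° open, pushed it gently shut and handed the job in; the pictures show it shut and parallel to the front, though I didn't see the catch snap in directly.

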